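Feed the reading-challenge ball tank

ROBOT

A 6-joint arm with a two-finger parallel gripper is mounted at the origin on the work surface. World frame = base frame: x ahead of the robot, y to its left, z up, the work surface at z = 0. Lengths are in m, angles in degrees, forces in N, time in s.
With the tool pointing down it reaches from about 0.275 to 0.775 m from the base axis. Payload 14.6 kg.
Tool frame: the origin (TCP) lies midway between the tips of the shut fingers; the grasp point (between the pads) lies 19 mm behind it; z points along the fingers, y is the line along which they close (so a half turn about z gives the same grasp; the last joint's range is limited). The gripper opens to 85 mm and grips with 20 to 120 N. Pads are 22 mm wide; open, the fingers measure 114 mm over their backs; the gripper's body (76 mm by 85 mm) begins 54 mm behind the grasp point. The pads swing forward as they close: fully open they stand 13 mm farther back than shut.
Start: joints at [63.409, 15.075, -2.767, 72.158, 0, 81.102], TCP at [0.16, 0.5, 0.231] pointing down, gripper open.
Joint ranges: [-151.79, 151.79], [-50.71, 97.33], [-67.44, 78.34], [-121.81, 120.89], [-77.56, 73.72], [-180, 180]. Speed limits (degrees/s): [108.29, 108.29, 147.25, 159.86, 180, 180].

INTERFACE

Orientations are given as a 3x3 rotation matrix whose columns are the frame's x, y, z axes.
In Python, from cell import robot, eyes gives the robot as it stands. Calls block until the motion is done:
- robot.move_ptp(position, orientation): joint-space move of the TCP to a pose.
- robot.movel(position, orientation=None, vel=0.15, stop_force=None): straight line of the TCP; orientation=None keeps the orientation; vel is the mean speed in m/s. With stop_force (N) it stops when the force on the tool has changed by that much, and returns True; else False.
- robot.move_j(angles): joint-space move.
- robot.gripper_to(opening, f_grip=None): finger opening in m; f_grip is the grip in N (None keeps the last); returns when the fingers have stopped.
- robot.sleep(seconds).
- robot.inverse_kinematics(position, orientation): joint angles nearest the present ones, or None.
- eyes.grab_frame(name): name is "scene" or "top"; returns a dict with "pixels" (384x512x3 uint8, red, green, blue), "z_map" (384x512 float32, m along the optical axis (not along the pixel's ray), 0 where there is no reading), "mtx" (3x3 intrinsics, pixels), "rvec" (rotation vector, rad) and "tvec" (3), from world to camera coordinates, as OpenCV has them. Camera axes: x right, y down, z forward; pixel columns grow to the right and rows downward; lengths in m; the calibration is good to about 2 mm. A picture is of the moment at which its call begins.
A pose or a line that the arm cannot do raises robot.MotionError and nothing moves.
- robot.finish_job(): hands the job in; it is judged then, once.
Readings, each from a call of its own:
- robot.read_time(): time.
- robot.read_joints(): joint angles.
- robot.read_joint_velocities(): joint speeds.
- robot.read_joint_efforts(): joint torques, N m.
- robot.read_tcp_pos(): TCP position.
- robot.read_ee_rot(): TCP orientation.
- robot.read_contact_force(): force on the tool from outside, world axes, zero at the start.
- robot.read_moment(): the same for the moment, N m.
- robot.read_gripper_width(): finger opening in m.
- robot.read_finger_force(): force on a finger pad.
Only numpy, scipy, OpenCV 4.12 (cv2) and the standard library are available. Lean on these libraries where they do the work, as an engineer would, in place of code of your own. Each camera call takes 0.05 s, during which the arm holds its last target. There are 200 camera calls.

TASK

Bring the half-tipped bucket down to level and, using the scoop and never touching the balls with the fingers, move every wooden ball from the sloping tray into the bucket. Once all of them lie in the level bucket, tip it by its bar until its pointer stands between the two brass pins (about 60 degrees, never beyond 75), hold it there for at least a second while the balls roll into the clear tank, and bring it fully back to level. Finish with the scoop standing on the middle of its mat, and leave the pencil pot, card box and stamp where they are.

Things in the scene. Friction and masses are not known exactly. Their poses are not given: they have to be found in the camera images.
- scoop: Aluminium hand scoop, pan 100 (x) x 104 mm (y), sheet 3 mm, about 0.2 kg. Origin under the pan's centre; z up, x to the back. Open mouth with bare lip at x=-50 mm, back wall 58 mm high at x=+50; side walls 38 mm high only from x=-13 to +50. Upright wooden grip 16 mm thick (x), 36 wide (y), centred at x=+42, z=53 to 125 mm, above the back wall. Starts standing on its mat.
- scoop_grip (a point): Point on the axis of the scoop's upright grip to hold it by, 105 mm above the pan's underside (20 mm below the grip's top), 92 mm behind the lip.
- mat: Flat black rubber mat, fixed, 180 (x) x 160 (y) x 3 mm, where the scoop is kept. Origin: centre of its underside.
- tray: Fixed plywood ball tray, inside 170 mm long (its x) and 220 mm wide (y), walls 50 mm high and 8 mm thick; its floor slopes by 0.09 rad down towards its -x end (the robot's side), so balls gather at the low end wall. Origin on the table below its centre.
- tray_low (a point): Point on the tray's sloping floor at the foot of the inner face of the low end wall, mid-width (12 mm above the table).
- tray_high (a point): Point on the tray's floor at the foot of the inner face of the high end wall, mid-width (27 mm above the table).
- tipper: Fixed tipping unit: grey base 400 x 200 mm, two plywood cheeks that carry the tipping bucket, and beyond it (its +x side, away from the robot) the clear tank that the bucket empties into. Origin on the table; x points from the bucket to the tank.
- bucket (a joint): Tilt of the aluminium bucket, rad: 0 = level (lowest), grows to 1.6 as its back is lifted and it pours over its sloped nose into the tank; a stiff hinge keeps it where left. Its pointer is between the brass pins of the white dial from 0.87 to 1.23. Inside: flat floor 95 (x) x 130 mm (y), 55 mm deep, then a 40 degree nose ramp 55 mm long to +x. Level rim 155 mm above the table.
- bucket_in (a point): On the bucket, centre of its flat floor (turns with the bucket). Level: 100 mm above the table, 47 mm behind the hinge; rim 55 mm above it; back wall at x = -48 mm.
- bucket_bar (a point): On the bucket, middle of the lifting bar behind its back wall: round, 14 mm thick, along y, 116 mm long, 50 mm clear of the wall; 147 mm behind and 35 mm above the hinge when level.
- bucket_hinge (a point): Point on the bucket's hinge axis (parallel to the unit's y), mid-width, 95 mm above the table; fixed.
- tank_in (a point): Centre of the floor of the clear tank, 12 mm above the table; inside 184 (x) x 164 (y) mm, walls 62 mm (bucket side), 85 mm (sides) and 115 mm (far side) high.
- pot: Bystander: white pencil pot, 72 mm across, 90 mm high (pencils to 130 mm), beyond the mat. Origin under its centre.
- cards: Bystander: white box of cards 65 x 95 x 30 mm beyond the tray. Origin under its centre.
- stamp: Bystander: dark wooden hand stamp 44 mm across, 72 mm high, in front of the mat. Origin under its centre.
- ball0: Wooden ball 40 mm across, 25 g, origin at its centre; it starts in the tray against its low end wall, or is absent (three to five of these balls are present).
- ball1: Wooden ball 40 mm across, 25 g, origin at its centre; it starts in the tray against its low end wall, or is absent (three to five of these balls are present).
- ball2: Wooden ball 40 mm across, 25 g, origin at its centre; it starts in the tray against its low end wall, or is absent (three to five of these balls are present).
- ball3: Wooden ball 40 mm across, 25 g, origin at its centre; it starts in the tray against its low end wall, or is absent (three to five of these balls are present).
- ball4: Wooden ball 40 mm across, 25 g, origin at its centre; it starts in the tray against its low end wall, or is absent (three to five of these balls are present).
Not all that is in view belongs to the job. Leave any purple or red look-alike of the ball4 alone.

How it is judged (in metres and radians):
On the way, in this order (a step that is already met when the one before it is completed fails the run):
1. every ball lies in the bucket and the bucket is level (value of joint bucket below 0.08 rad and distance between each of ball0, ball1, ball2, ball3, ball4 and bucket_in below 0.115 m and x of each of ball0, ball1, ball2, ball3, ball4 in the frame of bucket_in above -0.06 m and z of ball0 in the frame of bucket_in between 0.005 and 0.08 m and z of ball1 in the frame of bucket_in between 0.005 and 0.08 m and z of ball2 in the frame of bucket_in between 0.005 and 0.08 m and z of ball3 in the frame of bucket_in between 0.005 and 0.08 m and z of ball4 in the frame of bucket_in between 0.005 and 0.08 m), for 0.3 s.
2. the bucket is held tipped with its pointer between the pins (0.87 to 1.23 rad) for 0.8 s (value of joint bucket between 0.87 and 1.23 rad), for 0.8 s.
At the end, for the whole second after the job is handed in: Every ball lies in the clear tank at rest, the bucket is level again (within 0.08 rad), and the scoop stands upright and released on its mat, its centre within 45 mm of the mat's centre (value of joint bucket below 0.08 rad and horizontal distance between scoop and mat below 0.045 m and angle between scoop's own z axis and vertical below 0.1 rad and height (world z) of scoop below 0.015 m and linear speed of scoop below 0.02 m/s and x of ball0 in the frame of tank_in between -0.1 and 0.1 m and y of ball0 in the frame of tank_in between -0.088 and 0.088 m and z of ball0 in the frame of tank_in between 0.005 and 0.085 m and x of ball1 in the frame of tank_in between -0.1 and 0.1 m and y of ball1 in the frame of tank_in between -0.088 and 0.088 m and z of ball1 in the frame of tank_in between 0.005 and 0.085 m and x of ball2 in the frame of tank_in between -0.1 and 0.1 m and y of ball2 in the frame of tank_in between -0.088 and 0.088 m and z of ball2 in the frame of tank_in between 0.005 and 0.085 m and x of ball3 in the frame of tank_in between -0.1 and 0.1 m and y of ball3 in the frame of tank_in between -0.088 and 0.088 m and z of ball3 in the frame of tank_in between 0.005 and 0.085 m and x of ball4 in the frame of tank_in between -0.1 and 0.1 m and y of ball4 in the frame of tank_in between -0.088 and 0.088 m and z of ball4 in the frame of tank_in between 0.005 and 0.085 m and linear speed of each of ball0, ball1, ball2, ball3, ball4 below 0.05 m/s); the robot touches nothing.
It fails at once if a ball is touched by the fingers (contact force between any of ball0, ball1, ball2, ball3, ball4 and the fingers above 0.5 N).
It fails at once if the bucket is tipped beyond 75 degrees (1.32 rad) (value of joint bucket above 1.32 rad).
It fails at once if a bystander (pot, cards, stamp) is moved more than 40 mm (distance of any of pot, cards, stamp from where it was at the start of the episode above 0.04 m).
Of ball0, ball1, ball2, ball3, ball4 only 3 to 5 are there at a start; the rules pass over those that are not, and their reading is None.
At some moment in a run one of scoop may be knocked a few centimetres aside while the robot is not near it.
It also fails if it takes over 210 s, if anything falls off the work surface, if the arm or the gripper's body presses on something with over 40 N, if the wrist force passes 120 N, or if a joint passes its speed limit or range.

## Working session

There is one attempt and no reset: what is moved stays moved. The work goes in short steps, each a Python script; the robot and the scene stay as the last script left them, time stands still between calls to the robot, and variables do not carry over. Pictures are saved under pics/ and viewed, at most 17 in all, crops included, and the job is handed in when it is done.

```bash
ls; mkdir -p pics; cat > h.py <<'E'
import numpy as np, cv2
from cell import robot, eyes
def grab(n):
    f=eyes.grab_frame(n); R,_=cv2.Rodrigues(np.array(f['rvec'],float)); f['R']=R; f['t']=np.array(f['tvec'],float).ravel(); f['K']=np.array(f['mtx'],float); f['c']=-R.T@f['t']; return f
def ray(f,u,v,z):
    d=f['R'].T@np.linalg.solve(f['K'],[u,v,1.]); s=(z-f['c'][2])/d[2]; return f['c']+s*d
def cloud(f):
    h,w=f['z_map'].shape; v,u=np.mgrid[:h,:w]; Z=f['z_map']
    p=np.stack([u,v,np.ones_like(u)],-1)@np.linalg.inv(f['K']).T*Z[...,None]
    P=(p-f['t'])@f['R']; P[Z<=0]=np.nan; return P
def proj(f,p):
    q=f['K']@(f['R']@np.array(p,float)+f['t']); return q[:2]/q[2]
def save(f,name,crop=None,s=1):
    im=cv2.cvtColor(f['pixels'],cv2.COLOR_RGB2BGR)
    if crop: im=im[crop[1]:crop[3],crop[0]:crop[2]]
    cv2.imwrite('pics/'+name,cv2.resize(im,None,fx=s,fy=s,interpolation=cv2.INTER_CUBIC))
E
python3 - <<'E'
from h import *
for n in('scene','top'):
    f=grab(n); save(f,n+'0.png',s=1.5); print(n,f['c'],f['R'].round(2).tolist(),f['K'].tolist(),(f['z_map']>0).mean())
E
```

```text
pics
scene [ 0.89650195 -0.51417102  1.16369734] [[0.85, 0.53, -0.0], [0.46, -0.75, -0.48], [-0.26, 0.41, -0.88]] [[498.82873146527135, 0.0, 253.67628916472773], [0.0, 498.82873146527135, 191.99638415477992], [0.0, 0.0, 1.0]] 0.9958089192708334
top [ 0.42780171 -0.00733398  1.23963172] [[0.01, -1.0, -0.02], [-0.99, -0.01, -0.11], [0.11, 0.02, -0.99]] [[418.2999479156732, 0.0, 255.7075063633175], [0.0, 418.2999479156732, 191.09142531571953], [0.0, 0.0, 1.0]] 0.9958089192708334
```

View pics/scene0.png

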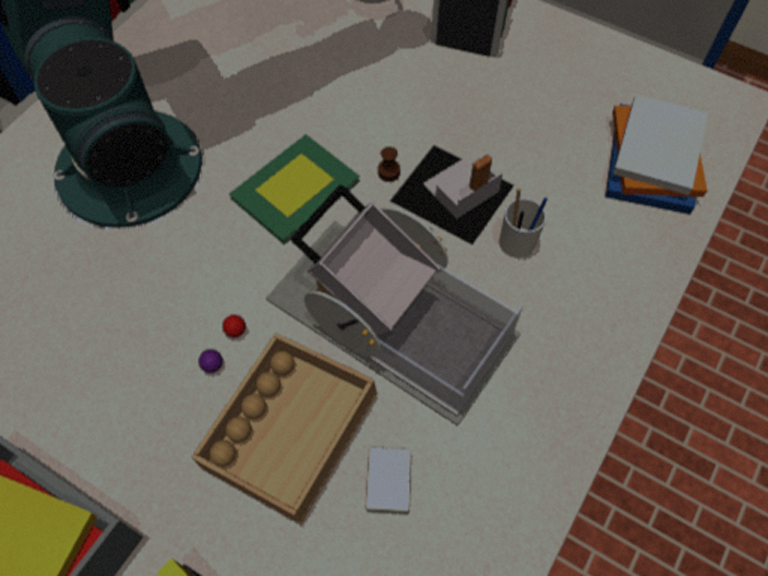

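View pics/top0.png

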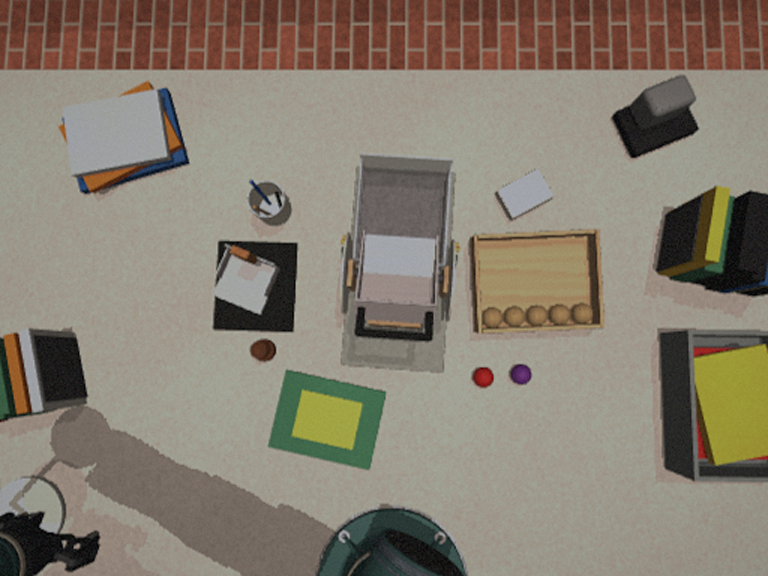

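Five wooden balls lie along the tray's low wall (top0 at 492..582, 315). The look-alikes, red at (484,377) and purple at (521,374), are outside the tray and should be left alone. The scoop grip is at (241,252), the bucket bar at (393,325), and the mat is centred near (256,286). Next I'll measure these.

```bash
cat > m.py <<'E'
from h import *
def rect(pts,name):
    (c,s,a)=cv2.minAreaRect((np.asarray(pts)[:,:2]*1000).astype(np.float32)); print(name,np.round(c,1),np.round(s,1),round(a,2),len(pts))
def main():
    T,S=grab('top'),grab('scene'); np.save('pix.npy',0)
    for n,f in(('top',T),('scene',S)):
        P=cloud(f); hsv=cv2.cvtColor(f['pixels'],cv2.COLOR_RGB2HSV); H,Sa,V=[hsv[...,i].astype(int) for i in range(3)]
        x,y,z=P[...,0],P[...,1],P[...,2]
        def box(a,b,c,d,e=-1,g=1): return (x>a)&(x<b)&(y>c)&(y<d)&(z>e)&(z<g)
        def big(m):
            k,l,st,_=cv2.connectedComponentsWithStats(m.astype(np.uint8)); return l==1+np.argmax(st[1:,4]) if k>1 else m
        print(n,'table z',np.nanmedian(z[box(.2,.7,-.6,.6)]))
        m=box(.3,.75,.12,.45,-.01,.02)&(V<60); rect(P[big(m)],'mat')
        wood=(H>5)&(H<25)&(Sa>70)
        m=box(.35,.8,-.45,-.1)&wood; m=big(m)
        rect(P[m],'trayall'); print(' traymaxz',np.nanpercentile(z[m],[50,95,99]))
        rim=m&(z>.043)&(z<.06); rect(P[rim],'trayrim')
        m=box(.3,.75,.12,.45,.05,.2)&wood
        g=big(m); print('grip',np.nanmedian(P[g],0),np.nanpercentile(z[g],[5,98]),g.sum()); rect(P[g&(z>.1)],'griptop')
        m=box(.3,.75,-.12,.12,.04,.5); print('tipper zmax',np.nanpercentile(z[m],[90,99]))
        bar=m&(V<55)&(z>.15); rect(P[bar],'blackbar'); print(np.nanmedian(P[bar],0))
        m=box(.2,.9,-.14,.2,.006,.03); rect(P[big(m)],'base')
        m=box(.3,.95,-.14,.16,.05,.13); rect(P[big(m)],'tank')
main()
E
python3 m.py
```

```text
top table z 0.0009410522136225129
mat [567.7 275.1] [159.2 178. ] 89.36 1752
trayall [ 581.4 -283. ] [200.5 261.6] 3.04 5658
 traymaxz [0.02395294 0.07336149 0.07818406]
trayrim [ 573.  -269.2] [183.9 233.1] 3.09 853
grip [0.61101502 0.27128329 0.12567849] [0.07528531 0.13120273] 102
griptop [613.2 278.1] [35.8 15.7] 69.28 86
tipper zmax [0.19151077 0.20425819]
blackbar [498.4  -4.6] [ 81.3 132.4] 0.44 389
[ 0.46966866 -0.00649111  0.20035575]
base [306.6 121.4] [190.2 150.5] 78.22 3215
tank [589.5  -8.8] [137.8 124.6] 86.82 2094
scene table z 0.003424886373114347
mat [563.9 275.3] [162.4 179.4] 88.04 1835
trayall [ 571.5 -271.5] [190.2 236.3] 3.17 8645
 traymaxz [0.02607748 0.07482574 0.07954652]
trayrim [ 570.7 -272.7] [188.3 234.3] 3.07 1608
grip [0.61398552 0.27219803 0.10496406] [0.06442044 0.13049741] 228
griptop [611.5 277.7] [36.9 15.6] 66.41 126
tipper zmax [0.17860357 0.20495956]
blackbar [530.7 -22.5] [170.3 154.1] 86.3 598
[ 0.47246013 -0.01013908  0.19704032]
base [690.8   1.3] [138.2 171.3] 86.17 3105
tank [637.2 -11.5] [213.3 311.8] 86.51 4994
```

```bash
python3 - <<'E'
from h import *
# rectified height + colour orthophoto from merged clouds, 2mm grid
W=np.zeros((250,400),np.float32)+np.nan; C=np.zeros((250,400,3),np.uint8)
for n in('scene','top'):
    f=grab(n);P=cloud(f).reshape(-1,3);px=f['pixels'].reshape(-1,3)
    o=np.argsort(P[:,2]);P=P[o];px=px[o]
    r=((.85-P[:,0])/.002);c=((.4-P[:,1])/.002);k=(r>0)&(r<250)&(c>0)&(c<400)&(P[:,2]>-.02)
    for i,j,z,q in zip(r[k].astype(int),c[k].astype(int),P[k,2],px[k]):
        if not(W[i,j]>z): W[i,j]=z;C[i,j]=q
np.save('W.npy',W)
h=cv2.applyColorMap(np.clip(np.nan_to_num(W)/.25*255,0,255).astype(np.uint8),cv2.COLORMAP_TURBO); h[np.isnan(W)]=0
cv2.imwrite('pics/ortho.png',cv2.resize(h,None,fx=2,fy=2,interpolation=cv2.INTER_NEAREST))
E
```

```text
(no output)
```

View pics/ortho.png

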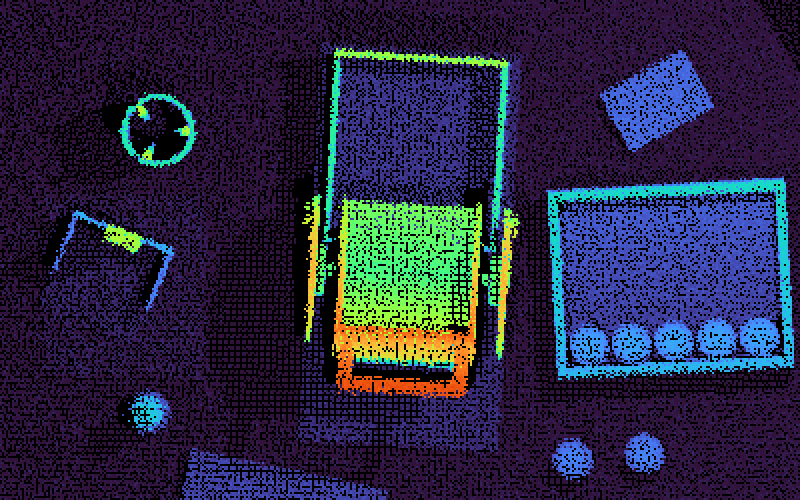

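```bash
python3 - <<'E'
from h import *
def line(pts,name):
    c=pts.mean(0);u,s,vt=np.linalg.svd(pts[:,:2]-c[:2],full_matrices=False); d=vt[0]*np.sign(vt[0][1]); print(name,len(pts),c.round(4),'axis yaw(y-axis)',np.degrees(np.arctan2(-d[0],d[1])).round(2),'len',np.ptp((pts[:,:2]-c[:2])@d).round(3))
for n in('top','scene'):
    f=grab(n);P=cloud(f).reshape(-1,3);hsv=cv2.cvtColor(f['pixels'],cv2.COLOR_RGB2HSV).reshape(-1,3).astype(int)
    x,y,z=P.T
    def b(a,bb,c,d,e,g): return (x>a)&(x<bb)&(y>c)&(y<d)&(z>e)&(z<g)
    print(n)
    V=hsv[:,2]
    m=b(.43,.52,-.035,.03,.15,.25)&(V<60); line(P[m],'bar'); print(np.percentile(P[m],[2,98],0).round(3))
    m=b(.775,.82,-.11,.07,.11,.14); line(P[m],'tank far'); 
    m=b(.67,.78,.04,.08,.075,.1); p=P[m]; print('left side',len(p),np.polyfit(p[:,0],p[:,1],1),p.mean(0))
    m=b(.67,.78,-.12,-.07,.075,.1); p=P[m]; print('right side',len(p),np.polyfit(p[:,0],p[:,1],1),p.mean(0))
    m=b(.5,.53,-.38,-.16,.03,.1)&(hsv[:,1]>70)
    # balls: sphere tops
    q=P[m&(z>.045)]
    o=np.sort(q[:,1]); 
    R=np.radians(3.05);ex=np.array([np.cos(R),np.sin(R)]);ey=np.array([-ex[1],ex[0]])
    w=q[:,:2]-[.572,-.271]; print('ball pts local x',np.percentile(w@ex,[5,50,95]).round(3)); h,e=np.histogram(w@ey,bins=44,range=(-.11,.11)); print(h)
    for k,(lo,hi,zl,zh) in {'lowrim':(.455,.5,.05,.075),'hirim':(.64,.68,.05,.11)}.items():
        m=b(lo,hi,-.36,-.18,zl,zh); line(P[m],k)
    m=b(.56,.63,-.36,-.18,.0,.05);p=P[m];A=np.c_[(p[:,:2]-[.572,-.271])@np.c_[ex,ey],np.ones(len(p))];print('floor',np.linalg.lstsq(A,p[:,2],rcond=None)[0])
E
```

```text
top
bar 121 [ 0.4654 -0.003   0.2021] axis yaw(y-axis) -3.98 len 0.063
[[ 0.459 -0.034  0.196]
 [ 0.472  0.028  0.207]]
tank far 169 [ 0.7931 -0.0208  0.1192] axis yaw(y-axis) -3.47 len 0.169
left side 72 [-0.05719212  0.10836488] [0.72263262 0.06703599 0.09058278]
right side 71 [-0.05905252 -0.05774273] [ 0.72432916 -0.10051619  0.09078797]
ball pts local x [-0.071 -0.06  -0.048]
[ 0  1 11 15 16 15 17 12  1  0  5 13 14 20 15 15  6  0  0  8 13 16 14 16
 13  3  0  5  9 15 14 16 13  8  0  0  4 11 14 13 14  8  4  1]
lowrim 209 [ 0.485  -0.2681  0.0597] axis yaw(y-axis) 2.07 len 0.18
hirim 230 [ 0.6604 -0.2694  0.0734] axis yaw(y-axis) 3.15 len 0.178
floor [0.09061923 0.0004608  0.01833214]
scene
bar 147 [ 0.4631 -0.0031  0.2031] axis yaw(y-axis) -4.48 len 0.065
[[ 0.455 -0.034  0.196]
 [ 0.469  0.029  0.208]]
tank far 173 [ 0.7905 -0.0241  0.1216] axis yaw(y-axis) -3.53 len 0.171
left side 223 [-0.06343716  0.11209526] [0.72516271 0.066093   0.08685844]
right side 206 [-0.06251133 -0.05690741] [ 0.72555189 -0.10226262  0.08802737]
ball pts local x [-0.072 -0.06  -0.049]
[ 0  8 22 24 27 29 21 15  1  0 14 23 23 27 22 15 11  0  2 19 23 23 25 15
 13  4  0 11 14 19 20 19 15  7  1  2 13 19 16 16 13 12  1 14]
lowrim 449 [ 0.4839 -0.2691  0.0585] axis yaw(y-axis) 1.45 len 0.18
hirim 546 [ 0.66   -0.2727  0.0707] axis yaw(y-axis) 3.06 len 0.18
floor [ 0.0917679  -0.00067262  0.02027535]
```

```bash
cat >> h.py <<'E'
TY=np.radians(-3.55); EX=np.array([np.cos(TY),np.sin(TY),0]); EY=np.array([-EX[1],EX[0],0])
HINGE=np.array([.4635,-.0015,.095])+.1087*EX; HINGE[2]=.095
def tpos(x,y,z): return HINGE*[1,1,0]+x*EX+y*EY+[0,0,z]   # tipper-frame rel. hinge, z abs
def barp(th): return tpos(-.147*np.cos(th)+.035*np.sin(th),0,.095+.147*np.sin(th)+.035*np.cos(th))
def Rdown(yaw,flip=1): # tool y along direction yaw
    y=np.array([np.cos(yaw),np.sin(yaw),0])*flip; z=np.array([0,0,-1.]); return np.c_[np.cross(y,z),y,z]
GZ=np.array([0,0,-.019])
def st(tag=''): print(tag,'t',round(robot.read_time(),1),'tcp',np.round(robot.read_tcp_pos(),4),'F',np.round(robot.read_contact_force(),1),'w',round(robot.read_gripper_width(),4))
E
python3 - <<'E'
from h import *
b=np.array([.4635,-.0015,.2003])
for fl in(1,-1): print(robot.inverse_kinematics(b+GZ,Rdown(TY,fl)))
q=robot.read_joints()
js=[(abs(np.array(robot.inverse_kinematics(b+GZ,Rdown(TY,fl)))-q).max(),fl) for fl in(1,-1)]
fl=min(js)[1]; R=Rdown(TY,fl); print(fl)
robot.gripper_to(.03); robot.move_ptp(b+[0,0,.1],R); st('above')
print(robot.movel(b+GZ,R,vel=.1,stop_force=15)); st('at')
save(grab('top'),'bar.png',(200,150,330,260),5)
E
```

```text
[-10.27501338  10.39249808 -17.06242301  62.54507891   0.
  83.27498662]
[-10.27501338  10.39249808 -17.06242301  62.54507891   0.
 -96.72501338]
1
above t 3.1 tcp [ 0.4635 -0.0009  0.3002] F [-0.9 -0.1  0. ] w 0.0301
False
at t 4.4 tcp [ 0.4638 -0.0015  0.1817] F [ 0.9  0.1 -0.2] w 0.0301
```

View pics/bar.png

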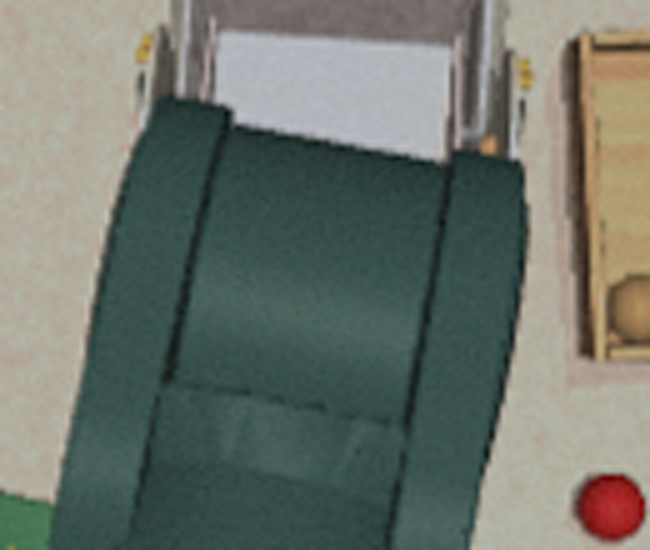

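The arm hides the bar in this crop, but there was no contact on the way down. I'll grip and check by the finger width.

```bash
python3 - <<'E'
from h import *
robot.gripper_to(0,f_grip=40); st('grip')
if robot.read_gripper_width()>.008:
    R=robot.read_ee_rot()
    for th in np.linspace(.53,-.01,6)[1:]:
        robot.movel(barp(th)+GZ,R,vel=.08); st('th%.2f'%th)
    robot.gripper_to(.03); st('open')
    robot.movel(robot.read_tcp_pos()+np.array([0,0,.15]),R,vel=.25)
    h=barp(0)+[0,0,.2]; robot.move_ptp([.40,.25,.33],R); st()
    f=grab('top'); save(f,'lev.png',(200,90,330,260),3.5); P=cloud(f)
    x,y,z=P.reshape(-1,3).T; V=f['pixels'].max(2).ravel()
    m=(x>.38)&(x<.5)&(abs(y)<.035)&(z>.1)&(z<.25)&(V<60); print(m.sum(),np.median(P.reshape(-1,3)[m],0),np.percentile(P.reshape(-1,3)[m],[3,97],0),barp(0))
E
```

```text
grip t 4.8 tcp [ 0.4631 -0.0015  0.1816] F [-4.7 -0.7  5.6] w 0.0127
th0.42 t 5.1 tcp [ 0.4525 -0.0008  0.1682] F [ 0.4 -0.  -4.1] w 0.0125
th0.31 t 5.5 tcp [ 4.438e-01 -3.000e-04  1.546e-01] F [ 5.   0.1 -7. ] w 0.0123
th0.21 t 5.8 tcp [4.363e-01 1.000e-04 1.402e-01] F [ 6.6 -0.2 -6.9] w 0.0125
th0.10 t 6.2 tcp [0.4305 0.0005 0.1251] F [ 9.2 -0.  -6.7] w 0.0126
th-0.01 t 6.5 tcp [0.4274 0.0005 0.1103] F [12.5 -1.  -0.7] w 0.0124
open t 6.8 tcp [0.4245 0.001  0.1093] F [0.4 0.1 0.6] w 0.0299
 t 8.6 tcp [0.4001 0.2493 0.3292] F [-0.1  0.   0. ] w 0.0303
114 [ 4.30651540e-01 -2.29523705e-04  1.34679226e-01] [[ 0.423365   -0.0320007   0.13019049]
 [ 0.43596149  0.03154016  0.13886681]] [0.42527349 0.00087152 0.13      ]
```

View pics/lev.png

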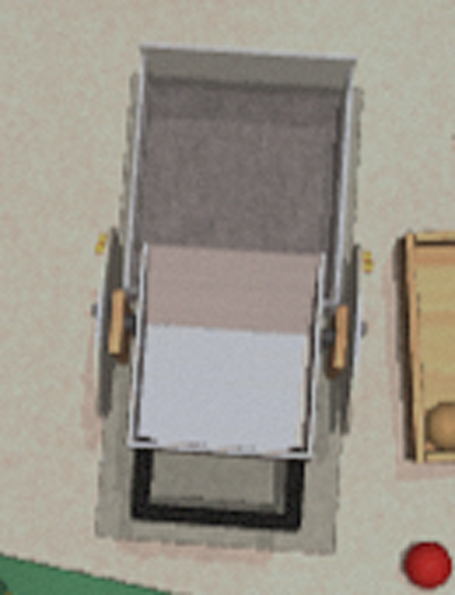

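```bash
cat >> h.py <<'E'
HINGE=HINGE+.003*EX
def scoop_meas(f):
    P=cloud(f).reshape(-1,3);hsv=cv2.cvtColor(f['pixels'],cv2.COLOR_RGB2HSV).reshape(-1,3).astype(int);x,y,z=P.T
    w=(hsv[:,0]<25)&(hsv[:,1]>70)&(x>.45)&(x<.75)&(y>.13)&(y<.42)&(z>.108)&(z<.14)
    g=P[w]; r=cv2.minAreaRect((g[:,:2]*1000).astype(np.float32))
    k=(x>.45)&(x<.75)&(y>.13)&(y<.42)&(z>.05)&(z<.075)&(hsv[:,1]<60); q=P[k]; q=q[np.hypot(*(q[:,:2]-np.array(r[0])/1000).T)<.06]
    c=q.mean(0);d=np.linalg.svd(q[:,:2]-c[:2],full_matrices=False)[2][0]; d*=np.sign(d[1])
    return np.array(r[0])/1000,r[1],np.percentile(g[:,2],90),np.degrees(np.arctan2(-d[0],d[1])),len(g),len(q)
E
python3 - <<'E'
from h import *
for n in('top','scene'):
    f=grab(n); print(n,scoop_meas(f))
    P=cloud(f).reshape(-1,3); c=P-tpos(-.047,0,0); u=c@EX;v=c@EY
    m=(abs(u)<.04)&(abs(v)<.055)&(P[:,2]>.07)&(P[:,2]<.13); A=np.c_[u[m],v[m],np.ones(m.sum())]
    print('floor',np.linalg.lstsq(A,P[m,2],rcond=None)[0],m.sum())
    m=(abs(u)<.03)&(abs(v)<.085)&(P[:,2]>.145)&(P[:,2]<.165); print('walls v',np.median(v[m&(v>0)]),np.median(v[m&(v<0)]),'z',np.median(P[m,2]))
    m=(u<-.035)&(u>-.065)&(abs(v)<.05)&(P[:,2]>.145)&(P[:,2]<.165); print('back u',np.median(u[m]))
E
```

```text
top (array([0.64962561, 0.25980182]), (34.86447525024414, 96.50503540039062), np.float64(0.13015343432480955), np.float64(79.74355839441453), 92, 51)
floor [ 0.00240759 -0.00162042  0.09899706] 1171
walls v 0.0675355944563234 -0.06602767546650787 z 0.15368148949754354
back u -0.04953808107388785
scene (array([0.6658692 , 0.25610321]), (37.419898986816406, 130.4639434814453), np.float64(0.1305447625698867), np.float64(79.57418679752014), 115, 141)
floor [-0.00680392 -0.00480273  0.10107673] 1087
walls v 0.0664712702643952 -0.06756285083321063 z 0.15279140000018548
back u -0.05186468275519462
```

```bash
sed -i 's/(x>.45)&(x<.75)&(y>.13)/(x>.45)\&(x<.665)\&(y>.13)/g' h.py; python3 - <<'E'
from h import *
for n in('top','scene'):
    f=grab(n); print(n,scoop_meas(f)); 
    if n=='scene': save(f,'scoop.png',(250,85,370,170),5)
E
```

```text
top (array([0.61331055, 0.27820392]), (34.37021255493164, 15.670618057250977), np.float64(0.12887462999381183), np.float64(-20.970605417773285), 82, 26)
scene (array([0.61174817, 0.27768417]), (36.06330490112305, 16.368412017822266), np.float64(0.13024062661806865), np.float64(-21.431717677252067), 108, 85)
```

View pics/scoop.png

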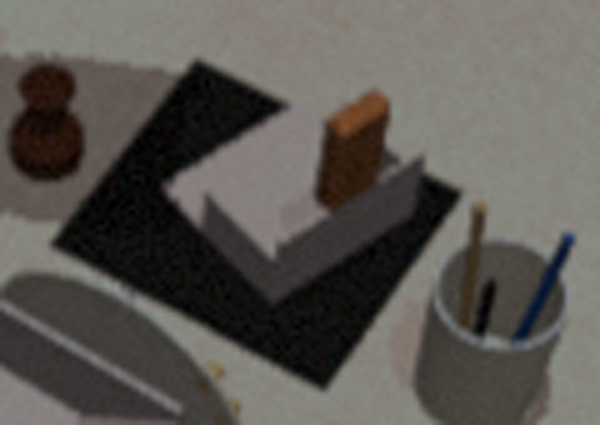

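```bash
cat >> h.py <<'E'
from scipy.spatial.transform import Rotation as Ro
YT=np.radians(3.05); TC=np.array([.572,-.271])
DZ=0.0   # extra height of TCP in scoop frame
def spose(lip,yaw,p):
    """tool pose for scoop with underside of lip centre at lip, yaw, pitch p (lip up +)"""
    R=Ro.from_euler('ZY',[yaw,p]).as_matrix()
    tcp=np.array(lip)+R@np.array([.092,0,.086+DZ]); y=R[:,0]; z=-R[:,2]
    return tcp,np.c_[np.cross(y,z),y,z]
def tray(xl,yl,dz=0):
    c,s=np.cos(YT),np.sin(YT); return np.array([TC[0]+c*xl-s*yl,TC[1]+s*xl+c*yl,.0193+.091*xl+dz])
def bk(u,z): return tpos(-.047+u,0,z)
def go(lip,yaw,p,vel=.1,**k): return robot.movel(*spose(lip,yaw,p),vel=vel,**k)
E
python3 - <<'E'
from h import *
A=np.radians(-21.5)
L=[('mat',([.6125-.092*np.cos(A),.278-.092*np.sin(A),.003],A,0))]
for y in(.022,-.056,.056):
    L+=[(y,(tray(-.033,y,.12),YT,-.09)),(y,(tray(-.033,y,0),YT,-.09)),(y,(tray(-.084,y),YT,-.09)),(y,(tray(-.08,y,.04),YT,.35)),(y,(tray(-.08,y,.2),YT,.35))]
L+=[('b',(bk(.02,.24),TY,.35)),('b0',(bk(.02,.16),TY,0)),('b5',(bk(.02,.135),TY,-.55))]
for n,a in L:
    q=robot.inverse_kinematics(*spose(*a)); print(n,None if q is None else np.round(q,0))
R=Rdown(A); g=np.array([.6125,.278,.089])
robot.gripper_to(.05); robot.move_ptp(g+[0,0,.12],R); st()
print(robot.movel(g,R,vel=.1,stop_force=10)); st(); robot.gripper_to(0,f_grip=100); st('grip')
robot.movel(g+[0,0,.22],R,vel=.15); robot.sleep(.3); st('lift')
f=grab('scene'); save(f,'lift.png',(230,40,400,170),4)
E
```

```text
mat [ 17.  33.   5.  61.   0. 129.]
0.022 [-30.  26.  14.  74.   3.  57.]
0.022 [-30.  29.   0.  57.   3.  57.]
0.022 [-32.  25.  -8.  53.   3.  55.]
0.022 [-25.  46.  28.  90.  -9.  63.]
0.022 [-25.  47.  56. 116.  -9.  63.]
-0.056 [-35.  30.  22.  77.   3.  52.]
-0.056 [-35.  33.   7.  60.   3.  52.]
-0.056 [-38.  29.  -1.  56.   3.  49.]
-0.056 [-30.  49.  36.  94. -11.  58.]
-0.056 None
0.056 [-27.  25.  12.  72.   3.  60.]
0.056 [-27.  28.  -2.  56.   3.  60.]
0.056 [-30.  24. -10.  52.   3.  57.]
0.056 [-23.  44.  25.  89.  -9.  65.]
0.056 [-23.  45.  51. 114.  -9.  65.]
b None
b0 [-8. 27. 18. 81.  0. 85.]
b5 [-11.   0. -27.  32.   4.  84.]
 t 10.2 tcp [0.6119 0.2782 0.2102] F [-0.2  0.5  0.8] w 0.0501
False
 t 11.5 tcp [0.6128 0.2781 0.0896] F [ 0.  -0.1  0.2] w 0.05
grip t 11.9 tcp [0.6127 0.2781 0.0895] F [-0.8 -0.2  5.1] w 0.0151
lift t 13.8 tcp [0.6124 0.278  0.3088] F [-0.4 -0.2 -1.4] w 0.0148
```

View pics/lift.png

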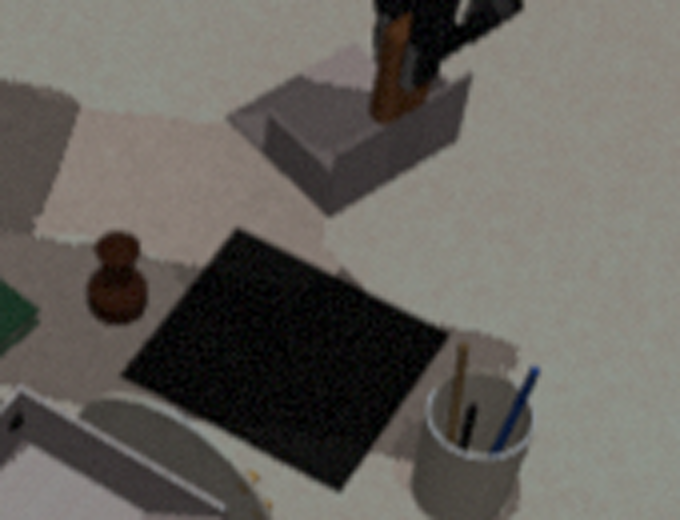

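```bash
python3 - <<'E'
from h import *
for p in(.15,.2,.25):
  for u in(-.02,.0,.02):
    print(p,u,[robot.inverse_kinematics(*spose(bk(u,z),TY,p)) is not None for z in(.22,.24,.26)],[robot.inverse_kinematics(*spose(tray(-.08-d,y,.25),YT,p)) is not None for y in(.022,-.056,.056) for d in (0,.03)])
P=cloud(grab('top')).reshape(-1,3); m=(abs((P-HINGE)@EY)<.13)&(abs((P-HINGE)@EX)<.15); print(np.nanpercentile(P[m,2],[95,99,99.8]))
robot.movel(*spose(bk(-.02,.26),TY,0),vel=.3); st()
robot.move_ptp(*spose(tray(-.033,.022,.15),YT,-.09)); st()
print(go(tray(-.033,.022,.012),YT,-.09,.12)); st()
print(go(tray(-.033,.022,-.004),YT,-.09,.02,stop_force=4)); st('floor'); print(spose(tray(-.033,.022,0),YT,-.09)[0])
save(grab('scene'),'t1.png',(110,200,270,350),3.7)
E
```

```text
0.15 -0.02 [True, True, True] [True, True, True, True, True, True]
0.15 0.0 [True, True, True] [True, True, True, True, True, True]
0.15 0.02 [True, True, True] [True, True, True, True, True, True]
0.2 -0.02 [True, True, True] [True, True, False, True, True, True]
0.2 0.0 [True, True, True] [True, True, False, True, True, True]
0.2 0.02 [True, True, True] [True, True, False, True, True, True]
0.25 -0.02 [True, True, True] [True, True, False, True, True, True]
0.25 0.0 [True, True, True] [True, True, False, True, True, True]
0.25 0.02 [True, True, False] [True, True, False, True, True, True]
[0.14813257 0.16206737 0.16813593]
 t 15.1 tcp [ 0.5999 -0.0091  0.3459] F [ 0.4  0.1 -2.2] w 0.015
 t 16.1 tcp [ 0.6221 -0.245   0.2608] F [ 0.  -0.2 -2.7] w 0.0145
False
 t 17.4 tcp [ 0.622  -0.2464  0.123 ] F [-0.5  0.3 -3.2] w 0.0144
True
floor t 17.9 tcp [ 0.6218 -0.2464  0.1107] F [0.5 0.4 5.8] w 0.0149
[ 0.62165544 -0.24632301  0.11021776]
```

View pics/t1.png

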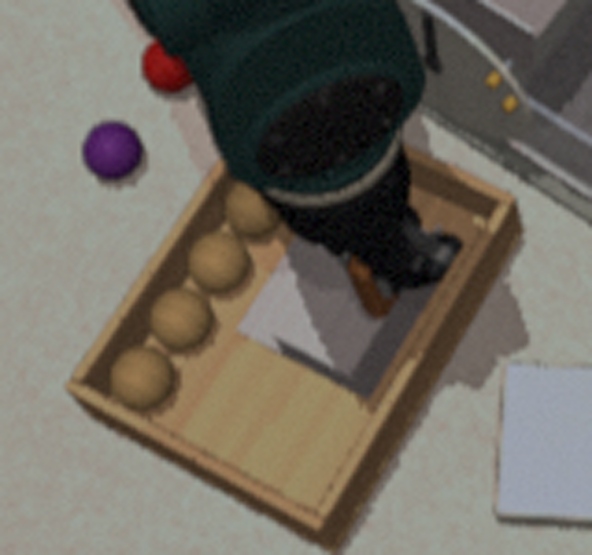

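```bash
cat >> h.py <<'E'
def scoopup(y,name,x0=-.033):
    hit=go(tray(-.088,y,.0),YT,-.095,.06,stop_force=18); st('slide %s'%hit)
    # actual lip x
    R=robot.read_ee_rot(); Rs=np.c_[R[:,1],-R[:,0],-R[:,2]]; Rs[:,1]=np.cross(Rs[:,2],Rs[:,0])
    lip=np.array(robot.read_tcp_pos())-Rs@np.array([.092,0,.086]); c=lip[:2]-TC; ex=np.array([np.cos(YT),np.sin(YT)]); xl=c@ex; yl=c@[-ex[1],ex[0]]; print('lip local',xl,yl,lip[2]-tray(xl,yl)[2])
    xl=max(xl,-.085)+.001; xb=xl+.1*np.cos(.09); zb=.0193+.091*xb
    for p in(.0,.1,.2,.3):
        l=tray(xb-.1*np.cos(p),y); l[2]=zb+.1*np.sin(p)+.001; go(l,YT,p,.05)
    st('rot'); l0=l.copy()
    go(l0+[-.01*0,0,.06],YT,.25,.1); st('up')
    go(tray(-.095,y,.0)*[1,1,0]+[0,0,.25],YT,.2,.15); st('high')
    save(grab('scene'),name,(110,120,290,330),2.8)
E
python3 - <<'E'
from h import *
scoopup(.022,'s1.png')
E
```

```text
slide True t 18.8 tcp [ 0.5728 -0.2493  0.1072] F [ 3.2  0.7 -0.5] w 0.015
lip local -0.08111231488735499 0.021568291079771616 0.0006361275921071656
rot t 20.1 tcp [ 0.6075 -0.2482  0.1061] F [-2.7 -7.5  3.9] w 0.0147
up t 20.9 tcp [ 0.605  -0.247   0.1715] F [-0.2  0.3 -2.9] w 0.0152
high t 22.0 tcp [ 0.583  -0.2483  0.3152] F [-0.1  1.  -2.6] w 0.015
```

View pics/s1.png

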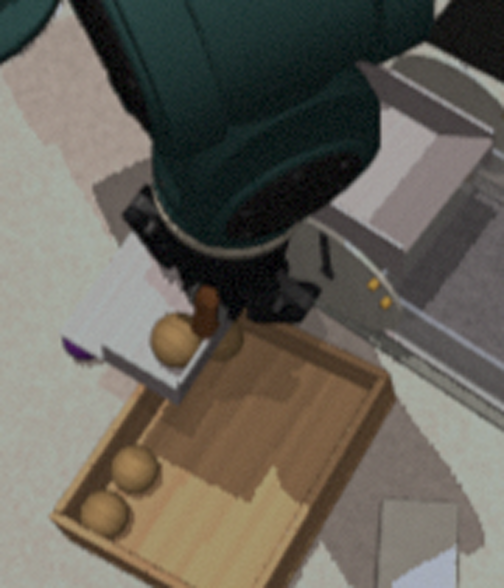

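One ball is visible in the scoop at (177,338). Two remain at (135,468) and (103,515), and one is dim near (222,342). I'll pour and then count.

```bash
cat >> h.py <<'E'
def pour(name):
    go(bk(.0,.25),TY,.2,.25); st('over')
    go(bk(.01,.19),TY,.08,.12)
    go(bk(.015,.155),TY,-.05,.06); 
    for p,z in((-.2,.145),(-.35,.138),(-.5,.133)): go(bk(.015,z),TY,p,.07)
    robot.sleep(.6); st('poured')
    go(bk(.015,.17),TY,-.45,.15); go(bk(.02,.25),TY,0,.2); st('clear')
def count(f):
    P=cloud(f);x,y,z=np.moveaxis(P,-1,0);hsv=cv2.cvtColor(f['pixels'],cv2.COLOR_RGB2HSV).astype(int)
    w=((hsv[...,0]>8)&(hsv[...,0]<25)&(hsv[...,1]>85))
    c=P-np.array([*TC,0]); ex=np.array([np.cos(YT),np.sin(YT),0]); ey=np.array([-ex[1],ex[0],0]);u=c@ex;v=c@ey
    m=w&(abs(u)<.083)&(abs(v)<.108)&(z-(.0193+.091*u)>.02)&(abs(z-(.0193+.091*u))<.045)
    def comp(m,nm,o):
        k,l,s,_=cv2.connectedComponentsWithStats(m.astype(np.uint8),connectivity=4)
        for i in range(1,k):
            if s[i,4]>25: q=P[l==i]; t=q[q[:,2]>np.percentile(q[:,2],60)]; print(nm,s[i,4],o(q.mean(0)).round(3),'top',np.percentile(q[:,2],97).round(3))
    comp(m,'tray',lambda q:np.array([(q-[*TC,0])@ex,(q-[*TC,0])@ey]))
    d=P-bk(0,0);a=d@EX;b=d@EY
    comp((a>-.06)&(a<.12)&(abs(b)<.06)&(z>.108)&(z<.18)&w,'bucket',lambda q:np.array([(q-bk(0,0))@EX,(q-bk(0,0))@EY]))
E
python3 - <<'E'
from h import *
pour('p1.png')
robot.move_ptp(*spose(tray(-.033,-.03,.17),YT,-.05)); f=grab('top'); count(f)
save(f,'p1.png',(215,100,415,260),3.5)
E
```

```text
over t 23.2 tcp [ 0.635  -0.0131  0.316 ] F [-0.7 -0.4 -4.2] w 0.0149
poured t 26.1 tcp [ 0.5825 -0.0089  0.2526] F [-0.1  0.1 -2.8] w 0.0149
clear t 27.6 tcp [ 0.6396 -0.0124  0.3357] F [-0.5 -0.1 -1.7] w 0.0149
tray 152 [-0.063  0.09 ] top 0.055
bucket 147 [-0.027  0.044] top 0.14
bucket 151 [-0.027 -0.013] top 0.14
```

View pics/p1.png

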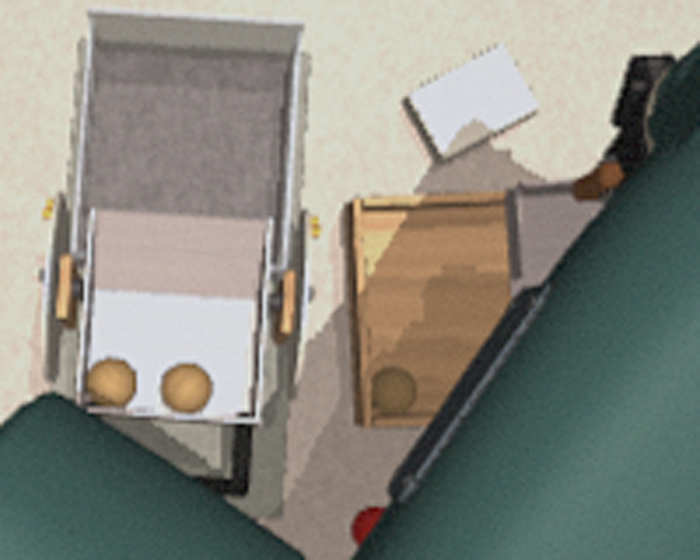

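Two balls are in the bucket, at (112,382) and (187,388), and one is still at the tray's left end at (393,390). Next are the two at the -y end.

```bash
sed -i "s/go(tray(-.095,y,.0)/go(tray(-.12,y,.0)/" h.py; cat >> h.py <<'E'
def enter(y):
    go(tray(-.033,y,.14),YT,-.09,.2); go(tray(-.033,y,.012),YT,-.09,.12); print(go(tray(-.033,y,-.003),YT,-.09,.02,stop_force=4)); st('floor'); print(robot.read_tcp_pos()-spose(tray(-.033,y,0),YT,-.09)[0])
E
python3 - <<'E'
from h import *
l=tray(-.12,-.055)*[1,1,0]+[0,0,.25]; print(robot.inverse_kinematics(*spose(l,YT,.2)), robot.inverse_kinematics(*spose(tray(-.08,-.055,.1),YT,.25)))
enter(-.055); scoopup(-.055,'s2.png')
E
```

```text
[-34.28188995  38.48747665  49.20704301 109.87586769  -6.91976236
  53.22287526] [-31.60692115  43.32666462  35.96741746  94.50256629  -8.0877198
  56.18465569]
True
floor t 30.9 tcp [ 0.6259 -0.3235  0.1113] F [ 0.2 -0.9  4.8] w 0.0154
[ 0.00013215 -0.00026263  0.00113111]
slide True t 31.7 tcp [ 0.5765 -0.3269  0.1081] F [3.7 0.6 2.5] w 0.015
lip local -0.08127703031629296 -0.0562688434509821 0.0013162039715482118
rot t 33.0 tcp [ 0.6119 -0.3239  0.1059] F [-3.6  0.8  4.7] w 0.0153
up t 33.9 tcp [ 0.609  -0.324   0.1717] F [ 0.7 -0.3 -3.6] w 0.015
high t 35.0 tcp [ 0.5623 -0.3265  0.3152] F [ 0.3  0.6 -3.6] w 0.0149
```

View pics/s2.png

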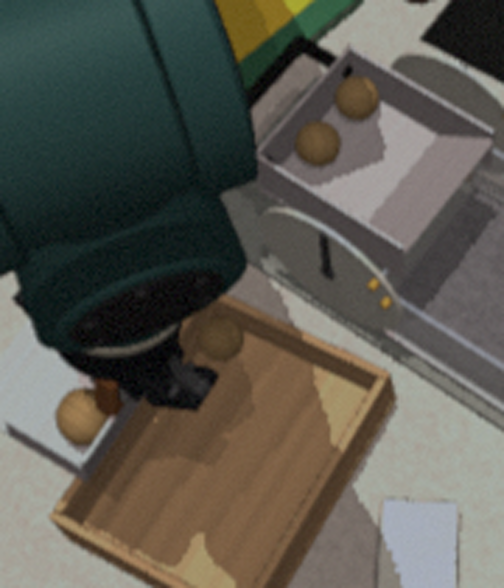

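The scoop holds one visible ball at (80,415), with the second hidden behind the gripper. Only one is left in the tray, at (217,338). I'll pour, then scoop the last one.

```bash
python3 - <<'E'
from h import *
pour('')
robot.move_ptp(*spose(tray(-.033,.055,.17),YT,-.09)); count(grab('scene')); count(grab('top'))
enter(.055); scoopup(.055,'s3.png'); count(grab('scene'))
E
```

```text
over t 36.5 tcp [ 0.635  -0.0131  0.316 ] F [-0.4 -0.1 -3.6] w 0.0145
poured t 39.4 tcp [ 0.5825 -0.0089  0.2526] F [-0.5 -0.3 -2.6] w 0.0147
clear t 41.0 tcp [ 0.6396 -0.0124  0.3358] F [-0.8 -0.4 -1.7] w 0.0149
bucket 316 [-0.024  0.023] top 0.142
bucket 183 [0.034 0.028] top 0.142
bucket 151 [0.032 0.033] top 0.14
bucket 294 [-0.027  0.024] top 0.141
bucket 146 [-0.022 -0.043] top 0.14
True
floor t 44.0 tcp [ 0.62   -0.2136  0.1114] F [-0.2 -1.2  4.4] w 0.0152
[ 0.0001284  -0.00027654  0.00114487]
slide True t 44.8 tcp [ 0.5707 -0.2169  0.108 ] F [3.1 0.6 1.9] w 0.0148
lip local -0.08128480935414117 0.053918888751389844 0.0012334927586359797
rot t 46.1 tcp [ 0.6059 -0.2142  0.1059] F [-3.4 -0.3  4.3] w 0.0144
up t 46.9 tcp [ 0.6031 -0.2142  0.1717] F [ 0.6 -0.3 -2.5] w 0.0149
high t 48.1 tcp [ 0.5564 -0.2167  0.3151] F [-1.5 -0.3 -3.6] w 0.0146
bucket 210 [-0.02   0.017] top 0.14
bucket 183 [0.034 0.028] top 0.141
bucket 110 [-0.018 -0.044] top 0.142
```

View pics/s3.png

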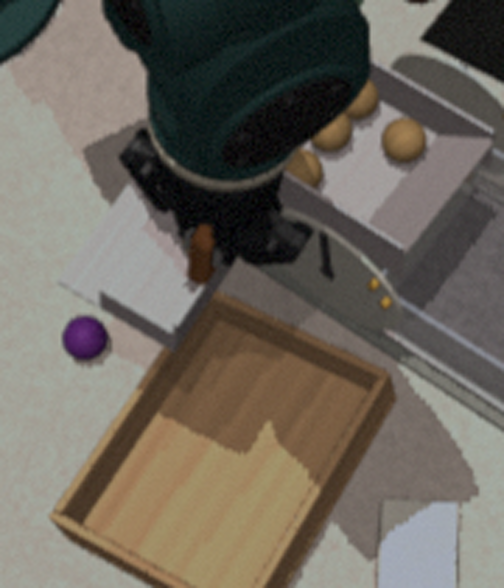

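The tray is empty, four balls are in the bucket at about (404,140), (360,98), (330,130) and (300,168), and the last is in the scoop. I'll pour higher and slower so the lip clears the balls already there.

```bash
python3 - <<'E'
from h import *
go(bk(.0,.25),TY,.2,.25)
o=-.015*EY
go(bk(.045,.2)+o,TY,.08,.12); go(bk(.05,.172)+o,TY,-.04,.05); robot.sleep(.3)
for p in(-.1,-.16,-.25,-.4): go(bk(.05,.168)+o,TY,p,.04); robot.sleep(.3)
robot.sleep(.4); st('poured')
go(bk(.05,.2),TY,-.3,.15); go(bk(.02,.26),TY,0,.2)
A=0.
robot.move_ptp(*spose([.5675-.05,.275,.14],A,0)); robot.sleep(.3); f=grab('scene'); count(f); count(grab('top')); save(f,'p3.png',(110,100,370,330),2.5); st()
E
```

```text
poured t 53.9 tcp [ 0.6282 -0.0267  0.283 ] F [-0.2  0.7 -1.7] w 0.0145
bucket 386 [-0.027  0.019] top 0.142
bucket 189 [0.04  0.039] top 0.142
bucket 133 [-0.021 -0.044] top 0.141
bucket 122 [ 0.034 -0.045] top 0.143
bucket 147 [0.038 0.043] top 0.141
bucket 147 [ 0.032 -0.044] top 0.141
bucket 146 [-0.027  0.044] top 0.14
bucket 145 [-0.022 -0.043] top 0.14
bucket 145 [-0.027  0.002] top 0.14
 t 56.6 tcp [0.6097 0.2746 0.226 ] F [-0.1 -0.5 -2.8] w 0.0145
```

View pics/p3.png

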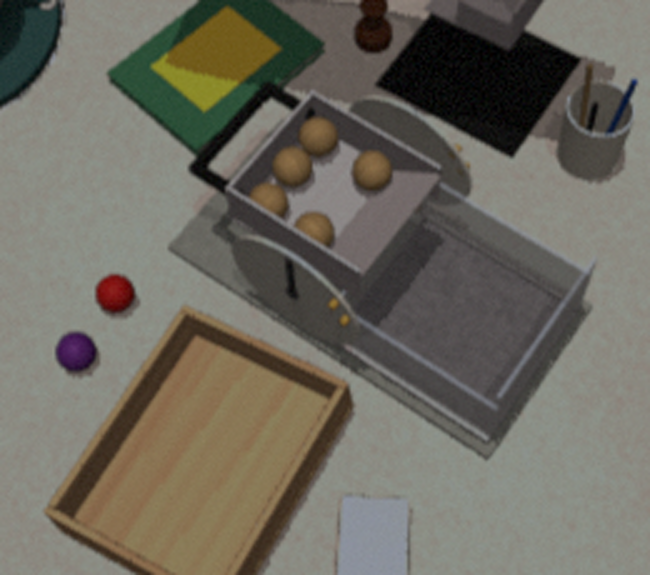

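All five balls are in the level bucket, at (318,135), (292,165), (372,170), (268,200) and (314,230). Next I'll set the scoop on its mat, then tip the bucket.

```bash
python3 - <<'E'
from h import *
go([.516,.275,.02],0,0,.12); print(go([.516,.275,-.002],0,0,.02,stop_force=3)); st('down')
robot.gripper_to(.05); robot.sleep(.2); R=robot.read_ee_rot(); robot.movel(np.array(robot.read_tcp_pos())+[0,0,.15],R,vel=.2)
f=grab('top'); print(scoop_meas(f))
b=barp(0); R=Rdown(TY)
robot.gripper_to(.03); robot.move_ptp(b+[0,0,.15],R); print(robot.movel(b+GZ,R,vel=.12,stop_force=15)); st('bar')
robot.gripper_to(0,f_grip=50); st('grip')
print([robot.inverse_kinematics(barp(t)+GZ,R) is not None for t in(.5,1.05)])
for th in np.linspace(0,1.05,11)[1:]:
    robot.movel(barp(th)+GZ,R,vel=.06)
    if th>.5: st('%.2f'%th)
robot.sleep(1.5)
f=grab('scene'); save(f,'tip.png',(160,80,370,300),2.7)
E
```

```text
True
down t 58.5 tcp [0.608  0.2747 0.0901] F [-0.2 -0.8  6.4] w 0.0149
(array([0.60432599, 0.29389481]), (15.595451354980469, 22.977890014648438), np.float64(0.1286183117841046), np.float64(22.658431871266295), 51, 30)
False
bar t 63.3 tcp [0.4286 0.0006 0.1114] F [0.5 0.4 0.1] w 0.0298
grip t 63.6 tcp [0.4275 0.0007 0.1114] F [-7.2  0.3 10.4] w 0.0124
[True, True]
0.53 t 65.6 tcp [ 0.4623 -0.0014  0.1807] F [-25.7  -0.7  23.1] w 0.0126
0.63 t 66.1 tcp [ 0.4733 -0.0021  0.1921] F [-32.9   0.2  34.1] w 0.0124
0.74 t 66.5 tcp [ 0.4869 -0.0029  0.2027] F [-30.2   1.4  40.2] w 0.0119
0.84 t 66.9 tcp [ 0.5021 -0.0039  0.2116] F [-21.7   0.9  38.2] w 0.0124
0.95 t 67.3 tcp [ 0.5174 -0.0048  0.2184] F [-13.1   1.1  30.4] w 0.0122
1.05 t 67.7 tcp [ 0.5328 -0.0057  0.2232] F [-6.2  1.2 21.7] w 0.012
```

View pics/tip.png

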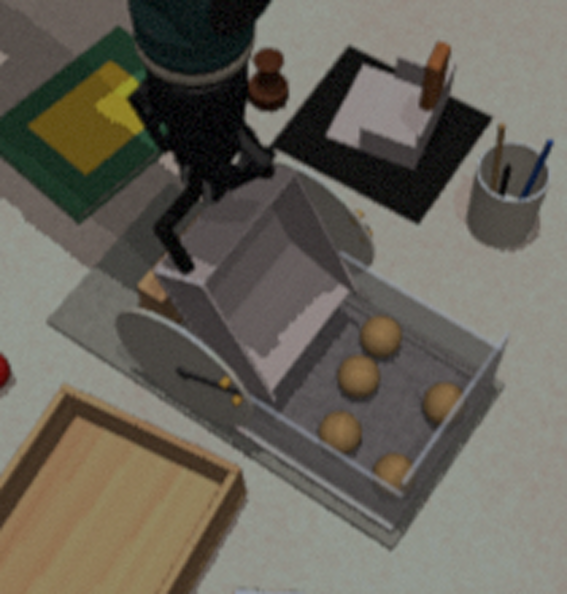

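```bash
cat > dial.py <<'E'
from h import *
def dial(f):
    P=cloud(f);d=P-HINGE;u=d@EX;v=d@EY;w=d[...,2]
    hsv=cv2.cvtColor(f['pixels'],cv2.COLOR_RGB2HSV).astype(int)
    m=(v<-.08)&(v>-.13)&(np.hypot(u,w)<.11)
    for n,k in(('ptr',m&(hsv[...,2]<60)),('brass',m&(hsv[...,1]>110)&(hsv[...,2]>90))):
        a=np.c_[u[k],w[k],v[k]]; a=a[np.hypot(a[:,0],a[:,1])>.02]
        if len(a)==0: print(n,0);continue
        print(n,len(a),'ang',np.percentile(np.degrees(np.arctan2(a[:,1],a[:,0])),[5,25,50,75,95]).round(1),'mean',a.mean(0).round(3)); 
E
python3 - <<'E'
from dial import *
dial(grab('scene')); st()
E
```

```text
ptr 49 ang [-94.9  -2.9  29.9  33.9  40.4] mean [ 0.034 -0.001 -0.098]
brass 23 ang [13.8 23.  39.5 43.7 45.5] mean [ 0.054  0.035 -0.102]
 t 69.3 tcp [ 0.5328 -0.0057  0.2232] F [-7.1  2.  20.3] w 0.0123
```

The pointer reads about 31° on the dial, between the pins at about 44° and 17°, so the tilt is near 1.03 rad. All five balls are in the tank. I'll nudge a little further, hold, then bring the bucket back to level.

```bash
python3 - <<'E'
from dial import *
R=robot.read_ee_rot()
robot.movel(barp(1.09)+GZ,R,vel=.04); robot.sleep(1.2); dial(grab('scene'))
for th in np.linspace(1.09,0,12)[1:]: robot.movel(barp(th)+GZ,R,vel=.07)
st('lev'); robot.movel(barp(-.015)+GZ,R,vel=.03); st('press')
robot.gripper_to(.035); robot.movel(np.array(robot.read_tcp_pos())+[0,0,.2],R,vel=.2)
robot.move_ptp([.3,-.2,.35],R); st()
for n in('top','scene'):
    f=grab(n); P=cloud(f).reshape(-1,3); c=P-tpos(-.047,0,0); u=c@EX;v=c@EY
    m=(abs(u)<.04)&(abs(v)<.055)&(P[:,2]>.07)&(P[:,2]<.13); A=np.c_[u[m],v[m],np.ones(m.sum())]
    print('floor',np.linalg.lstsq(A,P[m,2],rcond=None)[0],m.sum()); print(scoop_meas(f))
save(f,'end.png',(110,60,370,300),2.5)
E
```

```text
ptr 53 ang [-68.6  10.4  28.   32.5  40.7] mean [ 0.036  0.005 -0.098]
brass 21 ang [20.9 24.1 40.6 44.  45.9] mean [ 0.053  0.037 -0.102]
lev t 74.9 tcp [0.4283 0.0006 0.1106] F [ 4.3 -1.  -3.5] w 0.0125
press t 75.2 tcp [0.4279 0.0007 0.1086] F [ 4.1 -1.4 -2.7] w 0.0122
 t 77.6 tcp [ 0.3003 -0.1996  0.3496] F [1.6 0.3 0.2] w 0.0349
floor [-0.01086982 -0.00321491  0.09934387] 1171
(array([0.6039491 , 0.30024408]), (16.189340591430664, 35.61933135986328), np.float64(0.12858459798014155), np.float64(7.991308034927801), 89, 38)
floor [-0.01178715 -0.00076771  0.10122927] 1073
(array([0.60198694, 0.29837436]), (15.154842376708984, 33.73150634765625), np.float64(0.12979874435622782), np.float64(5.959743467983264), 86, 40)
```

View pics/end.png

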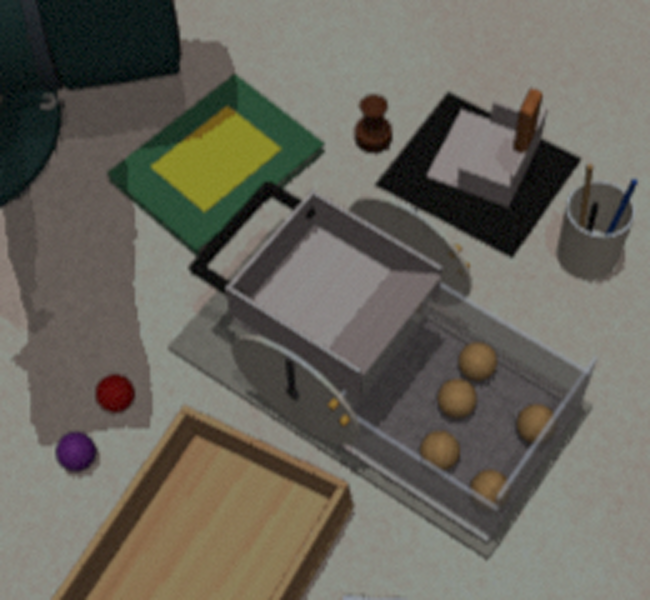

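The bucket is level, with a slope under 0.02 rad. All five balls are in the tank. The scoop was knocked about 2 cm but still stands about 20 mm from the mat's centre, inside the 45 mm limit. I'll hand the job in.

```bash
python3 -c "
from h import *
print(robot.finish_job())"
```

```text
the job is handed in; nothing more can be done
None
```

The job is handed in, verdict not shown: all five balls are in the tank, the bucket is level again after being held between the pins, and the scoop stands about 20 mm from the mat's centre after being knocked about 2 cm.

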